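Invert the rinsed beaker onto the goldsmith's drying peg

ROBOT

A 6-joint arm with a two-finger parallel gripper is mounted at the origin on the work surface. World frame = base frame: x ahead of the robot, y to its left, z up, the work surface at z = 0. Lengths are in m, angles in rad, forces in N, time in s.
With the tool pointing down it reaches from about 0.3 to 1 m from the base axis. Payload 5.1 kg.
Tool frame: the origin (TCP) lies at the very end of the fingers, on their centre line; the grasp point (between the pads) lies 19 mm behind it; z points along the fingers, y is the line along which they close (so a half turn about z gives the same grasp; the last joint's range is limited). The gripper opens to 95 mm and grips with 3 to 60 N. Pads are 20 mm wide; open, the fingers measure 119 mm over their backs; the gripper's body (75 mm by 180 mm) begins 59 mm behind the grasp point.
Start: joints at [-1.394, 0.124, 1.65, -0, 1.367, -0.083], TCP at [0.167, -0.628, 0.215] pointing down, gripper open.
Joint ranges: [-2.61, 2.61], [-1.02, 2.33], [0.03, 2.71], [-1.35, 4.49], [0.32, 2.68], [-2.91, 2.91]. Speed limits (rad/s): [2.57, 2.57, 3.14, 3.14, 3.14, 3.14].

INTERFACE

Orientations are given as [roll, pitch, yaw] about the fixed x, y, z axes, in that order (R = Rz(yaw) Ry(pitch) Rx(roll)).
In Python, from station import ctrl, viewer gives the robot as it stands. The module is installed in compiled form; this text tells all that it offers.
- The arm moves only by the tool carry_out, never from a script. Its argument "steps" is a list of rows, each an object of numbers: "dx", "dy", "dz": the shift along the world's x, y, z as a fraction of full scale; "rx", "ry", "rz": the turn, a rotation vector about the world's x, y, z as a fraction of full scale. A call has 1 to 12 rows; each row is the pose to reach, as a shift and turn from the pose commanded when the call began; what a row does not reach only later rows make up. Full scale, the value 1, is 0.15 m for a shift and pi/2 rad for a turn. A row lasts 1/12 s, in which the tool goes at most 41.7 mm and 7.16 degrees, less where a joint would pass 70% of its speed; a pose out of reach is approached as far as the arm can. A call with a number of a shift or a turn outside -1 to 1 is refused whole. A call with a gripper value outside its range is refused whole. "fingers" is the opening, from 0 (shut) to 1 (fully open), set as the call begins (left out, the last holds). The fingers move at their own pace and stop on an object; the grip force is fixed at half the most. Time passes only in rows, so rows that repeat a pose let the fingers close. It gives the time, the measured TCP pose, the force, the opening and the grip force at its end, in the units of the state.
- ctrl.get_state(): the state, without advancing time (a new reading comes with each control period).
- viewer.snapshot(name): name is "side" or "top" or "wrist"; returns a dict with "img" (480x640x3 uint8, blue, green, red), "z_map" (480x640 float32, m along the optical axis (not along the pixel's ray), 0 where there is no reading), "camera_matrix" (3x3 intrinsics, pixels), "origin" and "rotation" of the camera in the world; the wrist camera has in their place "T_tool_cam" (4x4, takes a point from camera to tool coordinates, whose origin is the TCP and whose axes are the flange's). Camera axes: x right, y up, looking along -z (the intrinsics and any distortion apply to the point x, -y, -z); pixel columns grow to the right and rows downward; lengths in m; the calibration is good to about 2 mm. A picture is of the moment at which its call begins: read the wrist's pose just before it.
- ctrl.hand_in(): hands the job in; it is judged then, once.
Trained networks look in the newest picture that a camera, given by its name, has taken for a name from the list of things; names that differ only in an ending like _2 or _b are one class to them, and where a whole thing is asked for, a point or a joint stands for the part that bears it (a point fixed in the world has none). Each returns a list of dicts, best first, with "p" (0 to 1); they miss things now and then, are a little off and sometimes report something else, mostly with a low value. They report only what shows in the picture. A call takes as long as a camera call. They do not tell look-alikes from the thing itself.
- viewer.find_in(camera, thing): "box" ([left, top, right, bottom] in pixels, round what is visible of it).
The state is a dict: "time": time; "joint_positions": joint angles; "joint_velocities": joint speeds; "effort": joint torques, N m; "ee_pos": TCP position; "ee_rot": TCP orientation; "force": force on the tool from outside, world axes, zero at the start; "ft_torque": the same for the moment, N m; "opening": finger opening in m; "gripper_force": force on a finger pad.
Only numpy, scipy, OpenCV 4.12 (cv2) and the standard library are available. Lean on these libraries where they do the work, as an engineer would, in place of code of your own. Each camera call takes 0.05 s, during which the arm holds its last target. There are 200 camera calls.

TASK

Take the rinsed steel beaker out of its sloping draining cradle, turn it upside down and, still holding it, lower it over the thick peg of the drying stand, wherever along its slot that peg happens to be. Press it down gently - the peg sinks stiffly with it - until its rim sits flat on the rubber ring all round, then let go. Leave the small cup on the thin peg and everything else on the bench as they are.

Things in the scene. Friction and masses are not known exactly. Their poses are not given: they have to be found in the camera images.
- beaker: Round straight-sided steel beaker, 60 mm outside diameter, 110 mm long, wall 4 mm (bore 52 mm), bottom 5 mm thick (105 mm deep inside), about 200 g. Origin at the centre of the outside of its bottom; its z axis runs along the beaker from bottom to mouth. It starts lying in the cradle, mouth 30 degrees below level, against the end stop.
- beaker_rim (a point): Centre of the beaker's mouth, 110 mm from its bottom along its z axis; z as the beaker's.
- cradle: Fixed draining cradle on a 150 x 70 mm foot plate: two 10 mm steel rails 30 mm apart under the beaker, sloping 30 degrees down towards the cradle's +x, with a 50 mm wide, 30 mm tall stop plate at the low end. Origin: centre of the foot plate's underside.
- stand: Fixed drying stand, a 120 x 220 x 12 mm grey slab (long side along its y). Around y = -50 mm stands the thick white peg, its foot in a slot along the slab's y; at y = +75 mm a fixed thin 24 mm peg carries the small cup. Origin: centre of the slab's underside.
- small_cup: Small steel cup, 44 mm diameter, 60 mm long, upside down on the thin peg of the stand. Leave it. Origin at the centre of its bottom (now on top).
- jar: White jar, 52 mm diameter, 62 mm tall, standing between cradle and stand. Leave it. Origin: centre of its underside.
- tint_cup: Pink plastic cup, 72 mm diameter, 70 mm tall, standing between cradle and stand. Leave it. Origin: centre of its underside.
- screwdriver: Screwdriver lying on the bench near the robot. Leave it.
- hammer: Hammer lying near the back of the bench. Leave it.
- slot_mid (a point): Mid of the slot, level with the top of the 68 mm black rubber ring at the peg's foot (20 mm above the bench). Ring and peg stand anywhere within 25 mm of it along the stand's y, stiff to shift: look or feel for them. Peg: 46 mm thick, top 8 mm tapering to 36 mm; top now 116 to 128 mm above this level, sinks under about 10 N and stays there; 105 mm with the beaker home.
Not all that is in view belongs to the job. What is shaped like the beaker but green or turquoise is not meant.

How it is judged:
On the way:
1. the beaker, upside down and held by the fingers, has been lowered over the thick peg (rim less than 100 mm above the level of the rubber ring) (z of beaker_rim in the frame of slot_mid between 0.005 and 0.1 m and x of beaker_rim in the frame of slot_mid between -0.008 and 0.008 m and y of beaker_rim in the frame of slot_mid between -0.033 and 0.033 m and angle between beaker's own z axis and vertical above 2.9 rad and contact force between the fingers and beaker above 0.5 N), for 0.1 s.
At the end, for the whole second after the job is handed in: The beaker stands still, upside down (within 3.5 degrees) over the thick peg with its rim flat on the rubber ring (centre less than 3 mm above it, within 8 mm of the slot's line and over the slot's length); the small cup is still upside down on its thin peg (z of beaker_rim in the frame of slot_mid below 0.003 m and x of beaker_rim in the frame of slot_mid between -0.008 and 0.008 m and y of beaker_rim in the frame of slot_mid between -0.033 and 0.033 m and angle between beaker's own z axis and vertical above 3.08 rad and linear speed of beaker below 0.02 m/s and horizontal distance between small_cup and stand below 0.09 m and angle between small_cup's own z axis and vertical above 3 rad); the robot touches nothing.
It fails at once if the beaker is pressed or struck against the stand with more than 80 N (contact force between beaker and stand above 80 N).
It fails at once if the small cup, the jar, the pink cup, the screwdriver or the hammer is moved by more than 20 mm (distance of any of small_cup, jar, tint_cup, screwdriver, hammer from where it was at the start of the episode above 0.02 m).
It also fails if it takes over 58 s, if anything falls off the work surface, if the arm or the gripper's body presses on something with over 40 N, if the wrist force passes 120 N, or if a joint passes its speed limit or range.

## Working session

There is one attempt and no reset: what is moved stays moved. The work goes in short steps, Python scripts to look and compute and a tool call to move; the robot and the scene stay as the last step left them, time stands still between calls to the robot, and variables do not carry over. Pictures are saved under pics/ and viewed, at most 10 in all, crops included, and the job is handed in when it is done.

Besides the shell and the picture viewer there is one more tool, called as name(argument=value, ...) on one line, values as JSON. carry_out: Moves the arm, as the interface text tells. Shift numbers are shares of 0.15 m and turn numbers shares of pi/2 rad, none past 1 either way. Its arguments: {"type":"object","properties":{"steps":{"type":"array"},"fingers":{"type":"number"}},"required":["steps"]}

```bash
mkdir -p pics; cat > h.py <<'E'
import numpy as np,cv2
from station import ctrl,viewer
from scipy.spatial.transform import Rotation as R
def snap(n):
    s=ctrl.get_state(); d=viewer.snapshot(n)
    if 'T_tool_cam' in d:
        T=np.eye(4);T[:3,:3]=R.from_euler('xyz',s['ee_rot']).as_matrix();T[:3,3]=s['ee_pos'];T=T@np.array(d['T_tool_cam'])
        d['origin']=T[:3,3];d['rotation']=T[:3,:3]
    return d
def cloud(d):
    K=np.array(d['camera_matrix']);z=d['z_map'];v,u=np.mgrid[0:480,0:640]
    P=np.stack([(u-K[0,2])/K[0,0]*z,-(v-K[1,2])/K[1,1]*z,-z],-1)
    W=P@np.array(d['rotation']).T+np.array(d['origin']);W[z<=0]=np.nan
    return W
E
python3 - <<'E'
from h import *
s=ctrl.get_state();print(s)
for n in('side','top'):
    d=snap(n);cv2.imwrite(f'pics/{n}1.png',d['img']);np.savez(f'{n}.npz',W=cloud(d),img=d['img'])
    print(n,d['origin'],[k for k in d],d['camera_matrix'][0])
    for t in('beaker','cradle','stand','small_cup','jar','tint_cup','screwdriver','hammer'):
        print(t,[(np.round(x['box']).astype(int).tolist(),round(x['p'],2)) for x in viewer.find_in(n,t)])
E
```

```text
{'time': 0.0, 'joint_positions': array([-1.39358666e+00,  1.24497535e-01,  1.65163374e+00, -1.58338359e-05,
        1.36748222e+00, -8.26336531e-02]), 'joint_velocities': array([-0.00030101, -0.00039257, -0.00015659, -0.00157382, -0.00013577,
       -0.00117103]), 'effort': array([-1.65402987e-03, -4.17600703e+01, -3.59932637e+01,  7.74236955e-02,
        4.93774039e-02, -1.71953175e-04]), 'ee_pos': array([ 0.16684023, -0.62757924,  0.21341574]), 'ee_rot': array([-3.13957743e+00, -1.51351035e-04,  2.59846384e-01]), 'force': array([-0.12479986, -0.7200712 , -0.25215745]), 'ft_torque': array([ 0.03486987,  0.01350895, -0.00743681]), 'gripper_force': 0.0, 'opening': 0.09489474695346631}Traceback (most recent call last):
  File "<stdin>", line 4, in <module>
  File "h.py", line 13, in cloud
    W=P@np.array(d['rotation']).T+np.array(d['origin']);W[z<=0]=np.nan
      ~~~~~~~~~~~~~~~~~~~~~~~~~~~^~~~~~~~~~~~~~~~~~~~~~
ValueError: operands could not be broadcast together with shapes (480,640) (3,)
```

```bash
sed -i "s/    return d$/    if np.size(d['rotation'])==3: d['rotation']=R.from_euler('xyz',d['rotation']).as_matrix()\n    return d/" h.py
python3 - <<'E'
from h import *
for n in('side','top'):
    d=snap(n);cv2.imwrite(f'pics/{n}1.png',d['img']);np.savez(f'{n}.npz',W=cloud(d),img=d['img'])
    print(n,d['origin'],[k for k in d],d['camera_matrix'][0])
    W=cloud(d); z=W[...,2]; print('z mode',np.histogram(z[np.isfinite(z)],bins=np.arange(-.02,.03,.002))[0])
    for t in('beaker','cradle','stand','small_cup','jar','tint_cup','screwdriver','hammer'):
        print(t,[(np.round(x['box']).astype(int).tolist(),round(x['p'],2)) for x in viewer.find_in(n,t)])
E
```

```text
side [ 0.36143329 -0.65275154  0.90130613] ['img', 'z_map', 'camera_matrix', 'origin', 'rotation'] [478.37317833   0.         325.35264964]
z mode [  291   278   314   286   235   300   311  1185 11632 45181 51521 16986
  2662  1680  1845  3032  2992  1558  1306  1581  1481  1170  1182   974]
beaker [([202, 366, 252, 437], 0.83), ([289, 311, 354, 342], 0.72), ([275, 384, 344, 448], 0.63)]
cradle [([271, 331, 349, 374], 0.58)]
stand [([244, 189, 296, 251], 0.73)]
small_cup [([260, 173, 280, 199], 0.59), ([223, 269, 244, 342], 0.19)]
jar [([298, 249, 317, 280], 0.95)]
tint_cup [([349, 232, 383, 268], 0.71)]
screwdriver [([227, 263, 246, 339], 0.96), ([260, 175, 280, 202], 0.72)]
hammer [([406, 232, 454, 332], 0.76)]
top [ 3.89321080e-01 -2.50641222e-04  1.28535920e+00] ['img', 'z_map', 'camera_matrix', 'origin', 'rotation'] [615.90092229   0.         319.88903576]
z mode [    0     0     0     1     8   222  2178 11634 34812 59225 56996 31981
 11179  3421  2215  2236  2147  1738  1657  1642  1461  1151   955   748]
beaker [([404, 228, 444, 293], 0.8), ([427, 346, 490, 387], 0.79), ([463, 261, 516, 324], 0.61)]
cradle [([396, 241, 439, 312], 0.96)]
stand [([169, 237, 285, 314], 0.96)]
small_cup [([173, 232, 289, 314], 0.7), ([178, 252, 205, 277], 0.61)]
jar [([314, 241, 336, 265], 0.91), ([400, 229, 445, 290], 0.28)]
tint_cup [([305, 164, 340, 196], 0.79), ([311, 236, 337, 267], 0.74)]
screwdriver [([292, 317, 385, 356], 0.76), ([400, 229, 443, 291], 0.46)]
hammer [([306, 96, 432, 142], 0.97), ([170, 236, 286, 315], 0.34)]
```

View pics/side1.png

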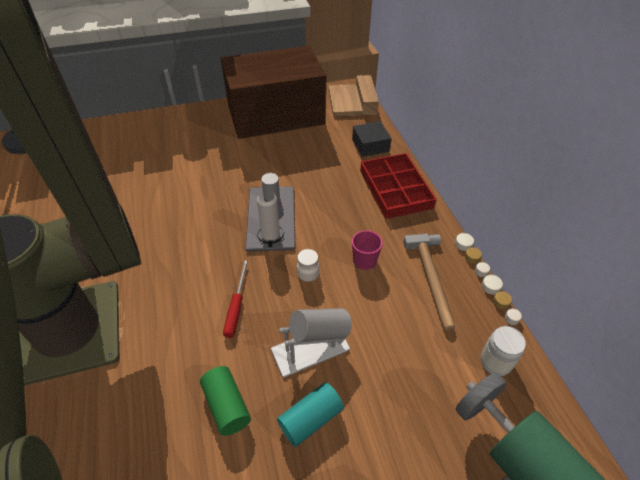

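View pics/top1.png

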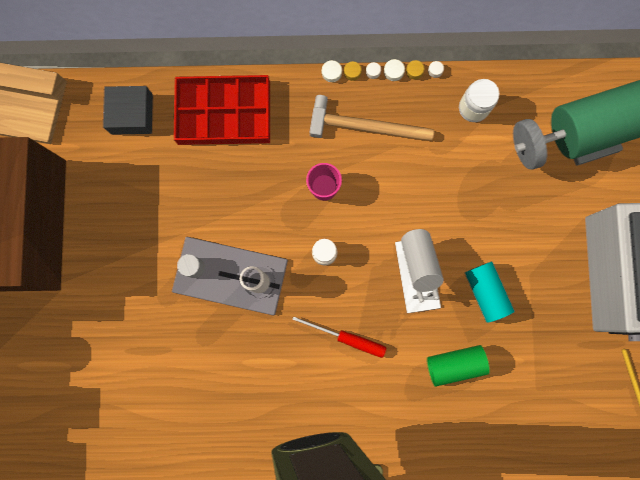

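```bash
python3 - <<'E'
from h import *
from scipy.optimize import least_squares
for n,b in(('top',(398,225,446,296)),('side',(286,305,356,348))):
    f=np.load(n+'.npz');W=f['W'][b[1]:b[3],b[0]:b[2]].reshape(-1,3);img=f['img'][b[1]:b[3],b[0]:b[2]].reshape(-1,3)
    W=W[np.isfinite(W).all(1)&(W[:,2]>.05)]
    c=np.median(W,0);W=W[np.linalg.norm(W-c,axis=1)<.09]
    def ax(p):
        a=np.array([np.cos(p[3])*np.cos(p[2]),np.sin(p[3])*np.cos(p[2]),np.sin(p[2])]);return a,np.array([p[0],p[1],0])*0
    best=None
    for sg in(-.5,.5):
        def res(p):
            a=np.array([np.cos(p[4])*np.cos(p[3]),np.sin(p[4])*np.cos(p[3]),np.sin(p[3])])
            v=W-p[:3];return np.linalg.norm(v-np.outer(v@a,a),axis=1)-.03
        r=least_squares(res,[c[0],c[1],c[2]-.03,sg,.2],loss='soft_l1',f_scale=.002)
        if best is None or r.cost<best.cost:best=r
    p=best.x;a=np.array([np.cos(p[4])*np.cos(p[3]),np.sin(p[4])*np.cos(p[3]),np.sin(p[3])])
    e=best.fun;t=(W-p[:3])@a;ok=np.abs(e)<.006
    lo,hi=np.percentile(t[ok],[1,99]);print(n,len(W),ok.mean(),'slope deg',np.degrees(p[3]),'yaw',np.degrees(p[4]),'ends',p[:3]+lo*a,p[:3]+hi*a,'len',hi-lo,'z',W[:,2].min(),W[:,2].max())
# stand
f=np.load('top.npz');W=f['W'];
for lo,hi,b in((.005,.02,(165,230,295,320)),(.06,.25,(165,230,295,320)),(.003,.015,(390,235,445,318)),(.016,.05,(405,285,445,318)),(.04,.08,(305,235,345,270))):
    w=W[b[1]:b[3],b[0]:b[2]];m=(w[...,2]>lo)&(w[...,2]<hi)
    q=w[m][:,:2].astype(np.float32);print(lo,len(q),w[m][:,2].max(),cv2.minAreaRect(q),np.median(w[m],0))
for u,v in((188,265),(252,278),(255,280),(324,250),(325,185),(425,295),(232,270),(260,310)):print(u,v,np.round(W[v,u],3))
d=np.load('top.npz')['img'];a=cv2.resize(d[225:325,160:300],(840,600)[:2],interpolation=3)[:, :]
a=cv2.resize(d[225:325,160:300],(500,357),interpolation=2);b=cv2.resize(d[220:320,390:450],(214,357),interpolation=2)
cv2.imwrite('pics/crop1.png',np.hstack([a,b]))
s=np.load('side.npz')['img'];cv2.imwrite('pics/crop2.png',cv2.resize(s[300:380,265:360],(712,600),interpolation=2))
E
```

```text
top 1910 0.8513089005235602 slope deg -29.9181270473597 yaw 8.000836907516932 ends [ 0.45129943 -0.19100823  0.11559971] [ 0.55051442 -0.17706299  0.05794558] len 0.1155944748182679 z 0.052704553331780035 0.14076916679950013
side 1988 0.8264587525150905 slope deg -29.15561303508954 yaw 8.493079558543 ends [ 0.44584234 -0.19184486  0.11758871] [ 0.54994555 -0.17629939  0.05886925] len 0.12052847569289948 z 0.05033184306936411 0.13888507282762164
0.005 5348 0.01999942806245536 ((0.4877348840236664, 0.20297716557979584), (0.26998084783554077, 0.18363574147224426), 89.16936492919922) [0.48176733 0.19966403 0.01168872]
0.06 669 0.14176168673167466 ((0.48778975009918213, 0.20954620838165283), (0.1829218715429306, 0.04489712417125702), 76.07270050048828) [0.49161412 0.26304689 0.07360158]
0.003 1113 0.014663891519972383 ((0.47969818115234375, -0.18676258623600006), (0.11287722736597061, 0.17257963120937347), 88.13076782226562) [ 0.44387551 -0.16750745  0.00740564]
0.016 21 0.04683552156536286 ((0.43363693356513977, -0.19050034880638123), (0.01478935033082962, 0.03284618258476257), 9.444615364074707) [ 0.43698774 -0.20322325  0.0325282 ]
0.04 424 0.06821111777130562 ((0.5300890207290649, 0.005665255710482597), (0.044149670749902725, 0.04494800418615341), 89.67923736572266) [0.52976884 0.00586383 0.06192511]
188 265 [0.503 0.275 0.074]
252 278 [0.479 0.156 0.013]
255 280 [0.475 0.15  0.01 ]
324 250 [0.53  0.006 0.059]
325 185 [0.676 0.002 0.003]
425 295 [ 0.439 -0.201  0.009]
232 270 [0.497 0.198 0.009]
260 310 [0.413 0.139 0.013]
```

View pics/crop1.png

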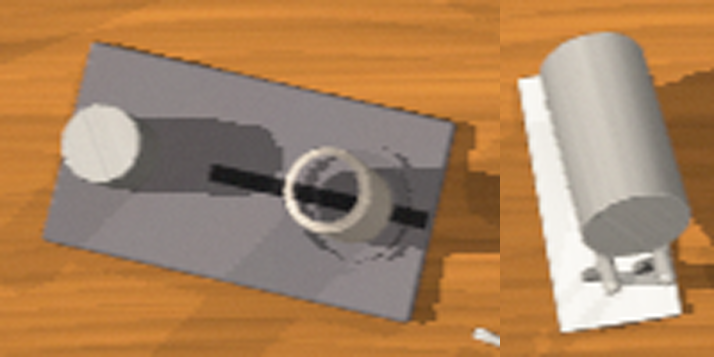

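View pics/crop2.png

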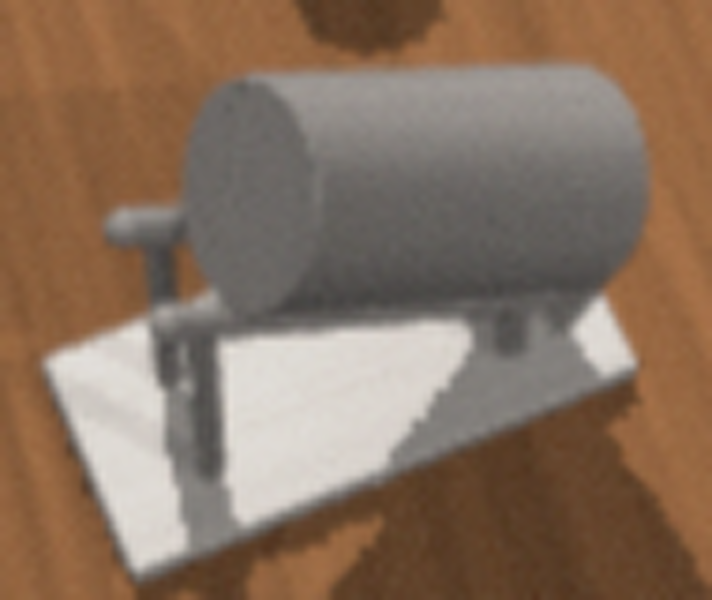

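The steel beaker, at top-view (420,260) and side-view (320,325), lies bottom-end high at x≈0.45 with its mouth low towards +x. The look-alikes are turquoise at top (489,292) and green at top (458,366), so I reject both. The peg shows as a white ring at top (252,278). The slot runs left and right of it.

```bash
python3 - <<'E'
from h import *
f=np.load('top.npz');W=f['W'];img=f['img'];hsv=cv2.cvtColor(img,cv2.COLOR_BGR2HSV)
m=np.zeros((480,640),np.uint8);m[230:320,165:295]=1
g=(m>0)&(hsv[...,1]<70)
g=cv2.morphologyEx(g.astype(np.uint8),cv2.MORPH_OPEN,np.ones((3,3)))
d=snap('top');K=d['camera_matrix'];Rm=d['rotation'];o=d['origin']
def ray(uv,z):
    uv=np.atleast_2d(uv).astype(float);c=np.stack([(uv[:,0]-K[0,2])/K[0,0],-(uv[:,1]-K[1,2])/K[1,1],-np.ones(len(uv))],1)@Rm.T
    return o+c*((z-o[2])/c[:,2])[:,None]
v,u=np.where(g);q=ray(np.c_[u,v],.012)[:,:2].astype(np.float32);r=cv2.minAreaRect(q);print('slab',r)
uv=np.float32([[160+x/3.571,225+y/3.57] for x,y in((95,42),(455,122),(410,320),(44,240))])-.36
p=ray(uv,.012);print('corners',p.round(4),'c',p.mean(0),'yaw',[np.degrees(np.arctan2(*(p[i]-p[j])[[0,1]])) for i,j in((0,1),(3,2))],np.linalg.norm(p[0]-p[1]),np.linalg.norm(p[0]-p[3]))
for z in(.136,.142,.148):print('peg',z,ray([[160+330/3.571-.3,225+191/3.57-.3]],z))
# peg points by depth
for n,b in(('top',(235,255,285,295)),('side',(250,170,290,250))):
    w=np.load(n+'.npz')['W'][b[1]:b[3],b[0]:b[2]].reshape(-1,3)
    w=w[(w[:,2]>.03)&(w[:,2]<.17)&(w[:,1]<.19)];print(n,len(w),w.min(0),w.max(0),np.percentile(w[:,2],[50,90,98]))
    wt=w[w[:,2]>.12];print(len(wt),wt.min(0),wt.max(0))
    from scipy.optimize import least_squares
    w=w[w[:,2]<.125]
    if len(w)>10:
        r=least_squares(lambda p:np.hypot(w[:,0]-p[0],w[:,1]-p[1])-.023,[.476,.13],loss='soft_l1',f_scale=.002);print('fit',r.x,np.abs(r.fun).mean(),len(w))
E
```

```text
slab ((0.4862462282180786, 0.20421601831912994), (0.2215542495250702, 0.118728868663311), 76.51407623291016)
corners [[0.5687 0.2937 0.012 ]
 [0.5183 0.0829 0.012 ]
 [0.4042 0.1097 0.012 ]
 [0.4533 0.3217 0.012 ]] c [0.48609683 0.20201636 0.012     ] yaw [np.float64(13.446165452644896), np.float64(13.032570878604405)] 0.21674186826237873 0.1187333260482519
peg 0.136 [[0.47030885 0.14047845 0.136     ]]
peg 0.142 [[0.46988607 0.1397438  0.142     ]]
peg 0.148 [[0.46946329 0.13900915 0.148     ]]
top 308 [0.44838464 0.12040276 0.0300007 ] [0.49402529 0.16609966 0.14176169] [0.13013376 0.13772935 0.14024265]
192 [0.44875672 0.12070003 0.12205204] [0.49402529 0.16609966 0.14176169]
fit [0.47165342 0.14364944] 0.0002344840715260314 120
side 658 [0.4479367  0.11753293 0.03001141] [0.49356393 0.15827611 0.13993222] [0.09133389 0.13268349 0.13810448]
162 [0.44807588 0.11961866 0.12009363] [0.49356393 0.15827611 0.13993222]
fit [0.47092796 0.14403402] 0.0009009816021420046 527
```

carry_out(steps=[{"dx":0.3,"dy":0.5,"dz":0.6},{"dx":0.6,"dy":1,"dz":1},{"dx":0.8,"dy":1,"dz":1},{"dx":0.8,"dy":1,"dz":1},{"dx":0.8,"dy":1,"dz":1}], fingers=1)

```text
invalid input at $.steps[0]: expected keys dx, dy, dz, rx, ry, rz
```

```bash
cat >> h.py <<'E'
def tool(yaw,th): return R.from_euler('xyz',[np.pi,0,0]) if 0 else R.from_euler('ZYX',[yaw,th,np.pi],degrees=True)
def go(pos,rot,s=None):
    s=s or ctrl.get_state()
    d=(np.array(pos)-s['ee_pos'])/.15; w=(rot*R.from_euler('xyz',s['ee_rot']).inv()).as_rotvec()/(np.pi/2)
    print('d',d.round(4),'w',w.round(4),'pos',s['ee_pos'].round(4),'t',round(s['time'],2))
E
python3 - <<'E'
from h import *
print(tool(8.2,-40).as_matrix()[:,2]); go((.419,-.1956,.174),tool(8.2,-40))
E
```

```text
[-0.62744317 -0.1457857   0.76489319]
d [ 1.6804  2.8839 -0.271 ] w [-1.8302 -0.3928 -0.6831] pos [ 0.1669 -0.6282  0.2146] t 1.0
```

carry_out(steps=[{"dx":0.2,"dy":0.25,"dz":0.2,"rx":0,"ry":0,"rz":0},{"dx":0.4,"dy":0.5,"dz":0.4,"rx":0,"ry":0,"rz":0},{"dx":0.6,"dy":0.75,"dz":0.6,"rx":0,"ry":0,"rz":0},{"dx":0.8,"dy":1,"dz":0.8,"rx":0,"ry":0,"rz":0},{"dx":0.8,"dy":1,"dz":0.8,"rx":0,"ry":0,"rz":0}], fingers=1)

```text
time: 1.42
ee_pos: [0.278, -0.4888, 0.3261]
ee_rot: [3.141, -0.0, 0.259]
force: [0.4, -0.2, 0.1]
opening: 0.0951
gripper_force: 0.0
```

```bash
sed -i "s/^def tool.*/def tool(yaw,th): return R.from_euler('ZYX',[yaw,th,180],degrees=True)/" h.py
python3 - <<'E'
from h import *
print(tool(8.2,-40).as_matrix()[:,2]); go((.419,-.1956,.174),tool(8.2,-40))
E
```

```text
[ 0.6362159   0.09168011 -0.76604444]
d [ 0.9402  1.9547 -1.014 ] w [ 0.089  -0.4356 -0.0708] pos [ 0.278  -0.4888  0.3261] t 1.42
```

carry_out(steps=[{"dx":0.15,"dy":0.2,"dz":0,"rx":0.015,"ry":-0.073,"rz":-0.012},{"dx":0.3,"dy":0.4,"dz":0,"rx":0.03,"ry":-0.146,"rz":-0.024},{"dx":0.45,"dy":0.6,"dz":0,"rx":0.045,"ry":-0.22,"rz":-0.036},{"dx":0.55,"dy":0.8,"dz":0,"rx":0.06,"ry":-0.29,"rz":-0.047},{"dx":0.6,"dy":1,"dz":0,"rx":0.074,"ry":-0.36,"rz":-0.059},{"dx":0.6,"dy":1,"dz":0,"rx":0.089,"ry":-0.4356,"rz":-0.0708},{"dx":0.6,"dy":1,"dz":0,"rx":0.089,"ry":-0.4356,"rz":-0.0708},{"dx":0.6,"dy":1,"dz":0,"rx":0.089,"ry":-0.4356,"rz":-0.0708}])

```text
time: 2.08
ee_pos: [0.3663, -0.3403, 0.3241]
ee_rot: [-3.141, -0.695, 0.141]
force: [0.1, -0.1, -0.4]
opening: 0.0953
gripper_force: 0.0
```

```bash
python3 - <<'E'
from h import *
print(ctrl.get_state()['joint_positions'].round(3)); go((.419,-.1956,.174),tool(8.2,-40))
E
```

```text
[-1.244 -0.468  2.098  0.692  1.407  0.105]
d [ 0.3515  0.9644 -1.0005] w [-0.0002 -0.0017  0.0008] pos [ 0.3663 -0.3403  0.3241] t 2.08
```

carry_out(steps=[{"dx":0.1,"dy":0.25,"dz":-0.1,"rx":0,"ry":0,"rz":0},{"dx":0.2,"dy":0.5,"dz":-0.2,"rx":0,"ry":0,"rz":0},{"dx":0.3,"dy":0.75,"dz":-0.3,"rx":0,"ry":0,"rz":0},{"dx":0.35,"dy":0.96,"dz":-0.5,"rx":0,"ry":0,"rz":0},{"dx":0.35,"dy":0.964,"dz":-0.75,"rx":0,"ry":0,"rz":0},{"dx":0.3515,"dy":0.964,"dz":-1,"rx":0,"ry":0,"rz":0},{"dx":0.3515,"dy":0.964,"dz":-1,"rx":0,"ry":0,"rz":0},{"dx":0.3515,"dy":0.964,"dz":-1,"rx":0,"ry":0,"rz":0}])

```text
time: 2.75
ee_pos: [0.4202, -0.1949, 0.1744]
ee_rot: [-3.138, -0.696, 0.143]
force: [0.4, -0.1, 0.9]
opening: 0.0952
gripper_force: 0.0
```

```bash
python3 - <<'E'
from h import *
print(ctrl.get_state()['joint_positions'].round(3)); go((.495,-.1846,.0825),tool(8.2,-40))
d=snap('wrist');cv2.imwrite('pics/w1.png',d['img']);W=cloud(d)
from scipy.optimize import least_squares
w=W.reshape(-1,3);w=w[np.isfinite(w).all(1)]
B=np.array([.4505,-.191,.116]);a=np.array([.857,.1235,-.5]);v=w-B;t=v@a;r=np.linalg.norm(v-np.outer(t,a),axis=1)
c=w[(t>-.005)&(t<.1)&(r<.036)&(r>.022)&(w[:,2]>.09)];print(len(c))
def res(p):
    a=np.array([np.cos(p[3])*np.cos(p[2]),np.sin(p[3])*np.cos(p[2]),np.sin(p[2])]);v=c-np.array([.4505,p[0],p[1]]);return np.linalg.norm(v-np.outer(v@a,a),axis=1)-.03
r_=least_squares(res,[-.191,.116,-.52,.14],loss='soft_l1',f_scale=.002);print(r_.x,np.degrees(r_.x[2:]),np.abs(r_.fun).mean())
disk=w[(np.abs(t)<.012)&(r<.02)];print('disk',len(disk),disk.mean(0) if len(disk) else 0, np.median((disk-B)@a))
E
```

```text
[-0.925 -0.625  2.444  0.7    1.065  0.233]
d [ 0.4989  0.0688 -0.6128] w [-0.0016 -0.0018 -0.0012] pos [ 0.4202 -0.1949  0.1744] t 2.75
7930
[-0.19100853  0.11493366 -0.51894241  0.13515337] [-29.73320976   7.74371776] 0.0015233744733695702
disk 2765 [ 0.4561435  -0.19022024  0.11347039] 0.006190637184601356
```

View pics/w1.png

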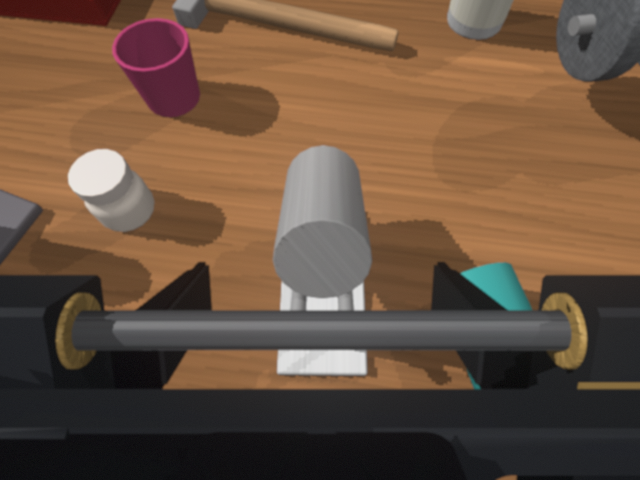

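The wrist view shows the steel beaker's closed bottom at (322,258), centred between the fingers at (190,310) and (455,310). The cradle lies below it. The view confirms the choice.

carry_out(steps=[{"dx":0.1,"dy":0.014,"dz":-0.12,"rx":0,"ry":0,"rz":0},{"dx":0.2,"dy":0.028,"dz":-0.24,"rx":0,"ry":0,"rz":0},{"dx":0.3,"dy":0.042,"dz":-0.36,"rx":0,"ry":0,"rz":0},{"dx":0.4,"dy":0.056,"dz":-0.48,"rx":0,"ry":0,"rz":0},{"dx":0.47,"dy":0.066,"dz":-0.56,"rx":0,"ry":0,"rz":0},{"dx":0.52,"dy":0.072,"dz":-0.622,"rx":0,"ry":0,"rz":0},{"dx":0.52,"dy":0.072,"dz":-0.622,"rx":0,"ry":0,"rz":0},{"dx":0.52,"dy":0.072,"dz":-0.622,"rx":0,"ry":0,"rz":0}])

```text
time: 3.47
ee_pos: [0.5001, -0.1868, 0.0849]
ee_rot: [3.138, -0.701, 0.146]
force: [-0.3, 0.5, 0.8]
opening: 0.0953
gripper_force: 0.0
```

carry_out(steps=[{"dx":0,"dy":0,"dz":0,"rx":0,"ry":0,"rz":0},{"dx":0,"dy":0,"dz":0,"rx":0,"ry":0,"rz":0},{"dx":0,"dy":0,"dz":0,"rx":0,"ry":0,"rz":0},{"dx":0,"dy":0,"dz":0,"rx":0,"ry":0,"rz":0},{"dx":0,"dy":0,"dz":0,"rx":0,"ry":0,"rz":0},{"dx":0,"dy":0,"dz":0,"rx":0,"ry":0,"rz":0},{"dx":0,"dy":0,"dz":0,"rx":0,"ry":0,"rz":0},{"dx":0,"dy":0,"dz":0,"rx":0,"ry":0,"rz":0},{"dx":0,"dy":0,"dz":0,"rx":0,"ry":0,"rz":0},{"dx":0,"dy":0,"dz":0,"rx":0,"ry":0,"rz":0}], fingers=0.3)

```text
time: 4.3
ee_pos: [0.4982, -0.1843, 0.082]
ee_rot: [-3.141, -0.698, 0.144]
force: [-2.5, 4.7, 4.5]
opening: 0.061
gripper_force: 30.0
```

carry_out(steps=[{"dx":0,"dy":0,"dz":0.1,"rx":0,"ry":0,"rz":0},{"dx":0,"dy":0,"dz":0.25,"rx":0,"ry":0,"rz":0},{"dx":0,"dy":0,"dz":0.45,"rx":0,"ry":0,"rz":0},{"dx":0,"dy":0,"dz":0.65,"rx":0,"ry":0,"rz":0},{"dx":0,"dy":0,"dz":0.85,"rx":0,"ry":0,"rz":0},{"dx":0,"dy":0,"dz":1,"rx":0,"ry":0,"rz":0},{"dx":0,"dy":0,"dz":1,"rx":0,"ry":0,"rz":0}])

```text
time: 4.88
ee_pos: [0.4998, -0.187, 0.2378]
ee_rot: [3.13, -0.704, 0.15]
force: [0.3, 0.0, -1.0]
opening: 0.061
gripper_force: 30.0
```

carry_out(steps=[{"dx":0,"dy":0,"dz":0.1,"rx":-0.009,"ry":0.066,"rz":0},{"dx":0,"dy":0,"dz":0.2,"rx":-0.019,"ry":0.132,"rz":0},{"dx":0,"dy":0,"dz":0.3,"rx":-0.028,"ry":0.198,"rz":0},{"dx":0,"dy":0,"dz":0.4,"rx":-0.037,"ry":0.264,"rz":0},{"dx":0,"dy":0,"dz":0.4,"rx":-0.047,"ry":0.33,"rz":0},{"dx":0,"dy":0,"dz":0.4,"rx":-0.056,"ry":0.396,"rz":0},{"dx":0,"dy":0,"dz":0.4,"rx":-0.065,"ry":0.462,"rz":0},{"dx":0,"dy":0,"dz":0.4,"rx":-0.074,"ry":0.528,"rz":0},{"dx":0,"dy":0,"dz":0.4,"rx":-0.084,"ry":0.594,"rz":0},{"dx":0,"dy":0,"dz":0.4,"rx":-0.093,"ry":0.66,"rz":0},{"dx":0,"dy":0,"dz":0.4,"rx":-0.093,"ry":0.66,"rz":0},{"dx":0,"dy":0,"dz":0.4,"rx":-0.093,"ry":0.66,"rz":0}])

```text
time: 5.88
ee_pos: [0.4982, -0.1844, 0.2877]
ee_rot: [-3.135, 0.352, 0.146]
force: [0.2, -0.8, -2.2]
opening: 0.0608
gripper_force: 30.0
```

```bash
python3 - <<'E'
from h import *
s=ctrl.get_state();print(s['ee_pos'],np.degrees(s['ee_rot']),s['joint_positions'].round(2),s['opening'],s['gripper_force'])
d=snap('side');cv2.imwrite('pics/side2.png',d['img'])
E
```

```text
[ 0.49824259 -0.18437104  0.28767607] [-179.60863752   20.16698767    8.37608532] [-0.37  0.04  1.65 -0.17  1.76  1.05] 0.0608035593326341 29.984047282487154
```

View pics/side2.png

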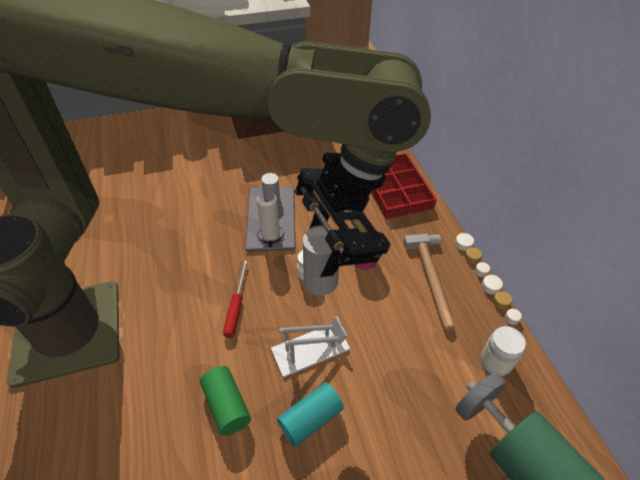

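The side view shows the beaker held upside down at (320,262) with the cradle now empty. Next I measure its axis in the hand.

```bash
cat >> h.py <<'E'
from scipy.optimize import least_squares
def axisfit(s=None):
    s=ctrl.get_state();d=snap('side');W=cloud(d).reshape(-1,3)
    p0=s['ee_pos'];Rt=R.from_euler('xyz',s['ee_rot'])
    a0=(Rt*R.from_euler('y',20,degrees=True)).as_matrix()[:,2]  # candidate
    if a0[2]>-.95: a0=(Rt*R.from_euler('y',-20,degrees=True)).as_matrix()[:,2]
    g=p0-.019*Rt.as_matrix()[:,2]
    v=W-g;t=v@a0;r=np.linalg.norm(v-np.outer(t,a0),axis=1)
    c=W[np.isfinite(r)&(t>-.03)&(t<.09)&(r<.042)]
    c2=W[np.isfinite(r)&(t>.015)&(t<.068)&(r<.04)&(r>.015)]
    def res(p):
        a=np.array([p[2],p[3],-1]);a/=np.linalg.norm(a);v=c2-np.array([p[0],p[1],p0[2]-.03]);return np.linalg.norm(v-np.outer(v@a,a),axis=1)-.03
    q=least_squares(res,[g[0],g[1],0,0],loss='soft_l1',f_scale=.0015)
    v=c-g;rr=(v@a0)
    rel=Rt.inv().apply(np.array([q.x[0],q.x[1],p0[2]-.03])-p0)
    print('n',len(c2),'axis at z=%.3f'%(p0[2]-.03),q.x[:2].round(4),'tilt deg',np.degrees(q.x[2:]).round(2),'res',np.abs(q.fun).mean().round(4),'offset from tcp',(q.x[:2]-p0[:2]).round(4),'a0',a0.round(3),'lowest z rel tcp',(np.percentile(c[:,2],[.5,2])-p0[2]).round(4))
    return q.x
E
python3 -c "
from h import *
axisfit()"
```

```text
n 597 axis at z=0.259 [ 0.5038 -0.1832] tilt deg [-0.32  0.45] res 0.0006 offset from tcp [0.006  0.0014] a0 [-0.002  0.005 -1.   ] lowest z rel tcp [-0.0575 -0.0556]
```

carry_out(steps=[{"dx":0,"dy":0.12,"dz":0,"rx":0,"ry":0,"rz":0},{"dx":0,"dy":0.3,"dz":0,"rx":0,"ry":0,"rz":0},{"dx":0,"dy":0.5,"dz":0,"rx":0,"ry":0,"rz":0},{"dx":0,"dy":0.75,"dz":0,"rx":0,"ry":0,"rz":0},{"dx":0,"dy":1,"dz":0,"rx":0,"ry":0,"rz":0}])

```text
time: 6.4
ee_pos: [0.4972, -0.0343, 0.2925]
ee_rot: [-3.139, 0.345, 0.141]
force: [-0.2, -0.2, -1.9]
opening: 0.0611
gripper_force: 30.0
```

carry_out(steps=[{"dx":-0.05,"dy":0.25,"dz":0,"rx":0,"ry":0,"rz":0},{"dx":-0.1,"dy":0.5,"dz":0,"rx":0,"ry":0,"rz":0},{"dx":-0.15,"dy":0.75,"dz":0,"rx":0,"ry":0,"rz":0},{"dx":-0.2,"dy":0.95,"dz":0,"rx":0,"ry":0,"rz":0},{"dx":-0.22,"dy":1,"dz":0,"rx":0,"ry":0,"rz":0},{"dx":-0.22,"dy":1,"dz":0,"rx":0,"ry":0,"rz":0}])

```text
time: 6.9
ee_pos: [0.464, 0.1162, 0.2925]
ee_rot: [-3.138, 0.346, 0.146]
force: [0.2, -1.4, -1.8]
opening: 0.0607
gripper_force: 30.0
```

```bash
python3 -c "
from h import *
go((.4653,.1424,.230),tool(8.2,20))"
```

```text
d [ 0.0084  0.1747 -0.4168] w [-0.0026  0.0017 -0.001 ] pos [0.464  0.1162 0.2925] t 6.9
```

carry_out(steps=[{"dx":0.008,"dy":0.09,"dz":-0.05,"rx":0,"ry":0,"rz":0},{"dx":0.008,"dy":0.175,"dz":-0.15,"rx":0,"ry":0,"rz":0},{"dx":0.008,"dy":0.175,"dz":-0.3,"rx":0,"ry":0,"rz":0},{"dx":0.008,"dy":0.175,"dz":-0.42,"rx":0,"ry":0,"rz":0},{"dx":0.008,"dy":0.175,"dz":-0.42,"rx":0,"ry":0,"rz":0},{"dx":0.008,"dy":0.175,"dz":-0.42,"rx":0,"ry":0,"rz":0}])

```text
time: 7.4
ee_pos: [0.4658, 0.1404, 0.2277]
ee_rot: [-3.138, 0.351, 0.141]
force: [0.8, 0.4, -2.1]
opening: 0.0608
gripper_force: 30.0
```

```bash
python3 - <<'E'
from h import *
q=axisfit();s=ctrl.get_state();print(s['ee_pos'],s['force'])
d=snap('side');W=cloud(d);cv2.imwrite('pics/side3.png',cv2.resize(d['img'][150:260,200:340],(764,600),interpolation=2))
w=W.reshape(-1,3);w=w[np.isfinite(w).all(1)]
w=w[(np.hypot(w[:,0]-.471,w[:,1]-.144)<.035)&(w[:,2]>.035)&(w[:,2]<.125)]
r=least_squares(lambda p:np.hypot(w[:,0]-p[0],w[:,1]-p[1])-.023,[.476,.13],loss='soft_l1',f_scale=.002);print('peg',r.x,np.abs(r.fun).mean(),len(w))
E
```

```text
n 485 axis at z=0.198 [0.4715 0.1416] tilt deg [-0.69  0.8 ] res 0.0009 offset from tcp [0.0057 0.0012] a0 [-0.003  0.003 -1.   ] lowest z rel tcp [-0.0579 -0.0565]
[0.46657794 0.14067588 0.22908666] [ 1.0477056  -1.08012752 -1.27481382]
peg [0.47100582 0.1441691 ] 0.0009398941451891413 501
```

View pics/side3.png

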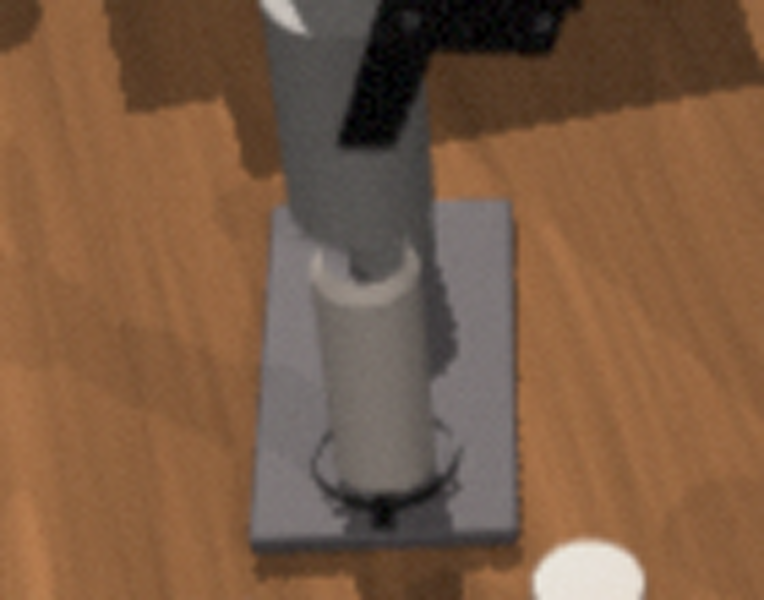

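The side view shows the beaker rim at crop (345,240) just above the peg top at (365,265). It needs about 2 mm more in +y.

carry_out(steps=[{"dx":0,"dy":0.015,"dz":0,"rx":0,"ry":0,"rz":0},{"dx":0,"dy":0.015,"dz":-0.05,"rx":0,"ry":0,"rz":0},{"dx":0,"dy":0.015,"dz":-0.1,"rx":0,"ry":0,"rz":0},{"dx":0,"dy":0.015,"dz":-0.15,"rx":0,"ry":0,"rz":0},{"dx":0,"dy":0.015,"dz":-0.19,"rx":0,"ry":0,"rz":0},{"dx":0,"dy":0.015,"dz":-0.22,"rx":0,"ry":0,"rz":0},{"dx":0,"dy":0.015,"dz":-0.25,"rx":0,"ry":0,"rz":0},{"dx":0,"dy":0.015,"dz":-0.28,"rx":0,"ry":0,"rz":0},{"dx":0,"dy":0.015,"dz":-0.3,"rx":0,"ry":0,"rz":0},{"dx":0,"dy":0.015,"dz":-0.3,"rx":0,"ry":0,"rz":0}])

```text
time: 8.33
ee_pos: [0.4658, 0.1436, 0.1829]
ee_rot: [-3.138, 0.35, 0.143]
force: [0.4, -0.8, -0.9]
opening: 0.0605
gripper_force: 30.0
```

```bash
python3 - <<'E'
from h import *
s=ctrl.get_state();print(s['force'],s['ft_torque']);q=axisfit();s=ctrl.get_state();print(s['ee_pos'],s['force'])
w=cloud(snap('side')).reshape(-1,3);w=w[np.isfinite(w).all(1)]
w=w[(np.hypot(w[:,0]-.471,w[:,1]-.144)<.035)&(w[:,2]>.035)&(w[:,2]<.11)]
r=least_squares(lambda p:np.hypot(w[:,0]-p[0],w[:,1]-p[1])-.023,[.476,.13],loss='soft_l1',f_scale=.002);print('peg',r.x,np.abs(r.fun).mean(),len(w))
E
```

```text
[ 0.44874421 -0.76929526 -0.94942579] [ 0.06652838 -0.32342926  0.0484668 ]
n 430 axis at z=0.153 [0.4717 0.1448] tilt deg [-0.73  0.94] res 0.001 offset from tcp [0.0058 0.0012] a0 [-0.002  0.003 -1.   ] lowest z rel tcp [-0.0708 -0.0683]
[0.46608454 0.14366108 0.18340551] [-0.9632912   0.520327   -1.37907603]
peg [0.47104299 0.14413781] 0.0009311616142204282 413
```

carry_out(steps=[{"dx":-0.004,"dy":-0.004,"dz":-0.04,"rx":0,"ry":0,"rz":0},{"dx":-0.004,"dy":-0.004,"dz":-0.08,"rx":0,"ry":0,"rz":0},{"dx":-0.004,"dy":-0.004,"dz":-0.13,"rx":0,"ry":0,"rz":0},{"dx":-0.004,"dy":-0.004,"dz":-0.18,"rx":0,"ry":0,"rz":0},{"dx":-0.004,"dy":-0.004,"dz":-0.23,"rx":0,"ry":0,"rz":0},{"dx":-0.004,"dy":-0.004,"dz":-0.28,"rx":0,"ry":0,"rz":0},{"dx":-0.004,"dy":-0.004,"dz":-0.32,"rx":0,"ry":0,"rz":0},{"dx":-0.004,"dy":-0.004,"dz":-0.36,"rx":0,"ry":0,"rz":0},{"dx":-0.004,"dy":-0.004,"dz":-0.4,"rx":0,"ry":0,"rz":0},{"dx":-0.004,"dy":-0.004,"dz":-0.44,"rx":0,"ry":0,"rz":0},{"dx":-0.004,"dy":-0.004,"dz":-0.46,"rx":0,"ry":0,"rz":0},{"dx":-0.004,"dy":-0.004,"dz":-0.46,"rx":0,"ry":0,"rz":0}])

```text
time: 9.43
ee_pos: [0.4651, 0.143, 0.1138]
ee_rot: [-3.138, 0.351, 0.143]
force: [-0.6, 0.6, -2.1]
opening: 0.0609
gripper_force: 30.0
```

carry_out(steps=[{"dx":0,"dy":0,"dz":-0.02,"rx":0,"ry":0,"rz":0},{"dx":0,"dy":0,"dz":-0.04,"rx":0,"ry":0,"rz":0},{"dx":0,"dy":0,"dz":-0.06,"rx":0,"ry":0,"rz":0},{"dx":0,"dy":0,"dz":-0.08,"rx":0,"ry":0,"rz":0},{"dx":0,"dy":0,"dz":-0.1,"rx":0,"ry":0,"rz":0},{"dx":0,"dy":0,"dz":-0.115,"rx":0,"ry":0,"rz":0},{"dx":0,"dy":0,"dz":-0.13,"rx":0,"ry":0,"rz":0},{"dx":0,"dy":0,"dz":-0.145,"rx":0,"ry":0,"rz":0},{"dx":0,"dy":0,"dz":-0.16,"rx":0,"ry":0,"rz":0},{"dx":0,"dy":0,"dz":-0.16,"rx":0,"ry":0,"rz":0}])

```text
time: 10.27
ee_pos: [0.4658, 0.1432, 0.0919]
ee_rot: [-3.138, 0.349, 0.143]
force: [-1.8, -0.4, 3.7]
opening: 0.0605
gripper_force: 30.0
```

```bash
python3 - <<'E'
from h import *
q=axisfit();s=ctrl.get_state();print(s['ee_pos'],s['force'],s['ft_torque'])
E
```

```text
n 354 axis at z=0.062 [0.4717 0.1443] tilt deg [-0.17  0.92] res 0.001 offset from tcp [0.0058 0.0011] a0 [-0.001  0.003 -1.   ] lowest z rel tcp [-0.0719 -0.0702]
[0.46584095 0.14316819 0.09189087] [-2.9442261  -0.54016323  4.90375092] [0.04783854 0.38345906 0.0617747 ]
```

The peg is being touched. I'll press slowly.

carry_out(steps=[{"dx":0,"dy":0,"dz":-0.008,"rx":0,"ry":0,"rz":0},{"dx":0,"dy":0,"dz":-0.016,"rx":0,"ry":0,"rz":0},{"dx":0,"dy":0,"dz":-0.024,"rx":0,"ry":0,"rz":0},{"dx":0,"dy":0,"dz":-0.032,"rx":0,"ry":0,"rz":0},{"dx":0,"dy":0,"dz":-0.04,"rx":0,"ry":0,"rz":0},{"dx":0,"dy":0,"dz":-0.048,"rx":0,"ry":0,"rz":0},{"dx":0,"dy":0,"dz":-0.054,"rx":0,"ry":0,"rz":0},{"dx":0,"dy":0,"dz":-0.06,"rx":0,"ry":0,"rz":0},{"dx":0,"dy":0,"dz":-0.06,"rx":0,"ry":0,"rz":0}])

```text
time: 11.07
ee_pos: [0.4659, 0.1432, 0.0834]
ee_rot: [-3.138, 0.349, 0.143]
force: [-3.2, -1.0, 7.6]
opening: 0.0608
gripper_force: 30.0
```

Sinking at about 10 N. Another 3 mm, then smaller steps.

carry_out(steps=[{"dx":0,"dy":0,"dz":-0.006,"rx":0,"ry":0,"rz":0},{"dx":0,"dy":0,"dz":-0.012,"rx":0,"ry":0,"rz":0},{"dx":0,"dy":0,"dz":-0.018,"rx":0,"ry":0,"rz":0},{"dx":0,"dy":0,"dz":-0.024,"rx":0,"ry":0,"rz":0},{"dx":0,"dy":0,"dz":-0.024,"rx":0,"ry":0,"rz":0}])

```text
time: 11.48
ee_pos: [0.4659, 0.1432, 0.0798]
ee_rot: [-3.138, 0.349, 0.143]
force: [-3.2, -1.2, 7.4]
opening: 0.0608
gripper_force: 30.0
```

carry_out(steps=[{"dx":0,"dy":0,"dz":-0.005,"rx":0,"ry":0,"rz":0},{"dx":0,"dy":0,"dz":-0.01,"rx":0,"ry":0,"rz":0},{"dx":0,"dy":0,"dz":-0.01,"rx":0,"ry":0,"rz":0}])

```text
time: 11.73
ee_pos: [0.4659, 0.1432, 0.0792]
ee_rot: [-3.138, 0.35, 0.143]
force: [-4.6, -0.6, 11.7]
opening: 0.0609
gripper_force: 30.0
```

carry_out(steps=[{"dx":0,"dy":0,"dz":-0.005,"rx":0,"ry":0,"rz":0},{"dx":0,"dy":0,"dz":-0.01,"rx":0,"ry":0,"rz":0},{"dx":0,"dy":0,"dz":-0.01,"rx":0,"ry":0,"rz":0}])

```text
time: 11.98
ee_pos: [0.466, 0.1432, 0.0791]
ee_rot: [-3.138, 0.35, 0.143]
force: [-6.3, -1.4, 17.5]
opening: 0.0609
gripper_force: 30.0
```

```bash
python3 - <<'E'
from h import *
q=axisfit();s=ctrl.get_state();print(s['ee_pos'],s['force'],s['ft_torque'])
d=snap('side');cv2.imwrite('pics/side4.png',cv2.resize(d['img'][150:260,200:340],(764,600),interpolation=2))
E
```

```text
n 342 axis at z=0.049 [0.4718 0.1444] tilt deg [-0.74  0.68] res 0.001 offset from tcp [0.0058 0.0012] a0 [-0.002  0.003 -1.   ] lowest z rel tcp [-0.0703 -0.0694]
[0.46602585 0.14320384 0.07910496] [-6.03428154 -1.28386259 17.91172597] [-0.2064518   1.84185201  0.03180187]
```

View pics/side4.png

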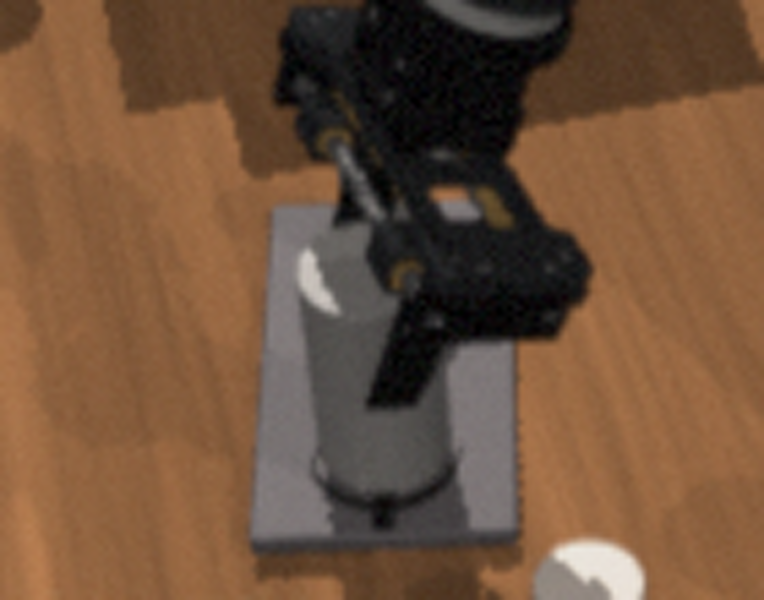

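The beaker's rim meets the black ring at crop (383,495), and z has stopped while the force rises, so it is seated. I'll press a little more, release, and back off along the tool axis.

carry_out(steps=[{"dx":0,"dy":0,"dz":-0.006,"rx":0,"ry":0,"rz":0},{"dx":0,"dy":0,"dz":-0.012,"rx":0,"ry":0,"rz":0},{"dx":0,"dy":0,"dz":-0.012,"rx":0,"ry":0,"rz":0},{"dx":0,"dy":0,"dz":0,"rx":0,"ry":0,"rz":0},{"dx":0,"dy":0,"dz":0.008,"rx":0,"ry":0,"rz":0},{"dx":0,"dy":0,"dz":0.008,"rx":0,"ry":0,"rz":0}])

```text
time: 12.58
ee_pos: [0.4661, 0.1432, 0.0792]
ee_rot: [-3.138, 0.349, 0.143]
force: [-4.3, -0.5, 12.8]
opening: 0.0608
gripper_force: 30.0
```

carry_out(steps=[{"dx":0,"dy":0,"dz":0,"rx":0,"ry":0,"rz":0},{"dx":0,"dy":0,"dz":0,"rx":0,"ry":0,"rz":0},{"dx":0,"dy":0,"dz":0,"rx":0,"ry":0,"rz":0},{"dx":0,"dy":0,"dz":0,"rx":0,"ry":0,"rz":0},{"dx":0,"dy":0,"dz":0,"rx":0,"ry":0,"rz":0},{"dx":0,"dy":0,"dz":0,"rx":0,"ry":0,"rz":0},{"dx":0,"dy":0,"dz":0,"rx":0,"ry":0,"rz":0},{"dx":0,"dy":0,"dz":0,"rx":0,"ry":0,"rz":0}], fingers=0.9)

```text
time: 13.25
ee_pos: [0.4656, 0.1431, 0.0762]
ee_rot: [-3.138, 0.349, 0.143]
force: [-0.3, -0.5, 0.3]
opening: 0.0853
gripper_force: 0.0
```

carry_out(steps=[{"dx":0.034,"dy":0.005,"dz":0.094,"rx":0,"ry":0,"rz":0},{"dx":0.085,"dy":0.012,"dz":0.235,"rx":0,"ry":0,"rz":0},{"dx":0.136,"dy":0.019,"dz":0.376,"rx":0,"ry":0,"rz":0},{"dx":0.187,"dy":0.026,"dz":0.52,"rx":0,"ry":0,"rz":0},{"dx":0.238,"dy":0.034,"dz":0.66,"rx":0,"ry":0,"rz":0},{"dx":0.29,"dy":0.041,"dz":0.8,"rx":0,"ry":0,"rz":0},{"dx":0.36,"dy":0.05,"dz":1,"rx":0,"ry":0,"rz":0},{"dx":0.36,"dy":0.05,"dz":1,"rx":0,"ry":0,"rz":0}])

```text
time: 13.92
ee_pos: [0.5235, 0.1512, 0.2325]
ee_rot: [-3.138, 0.338, 0.143]
force: [-0.1, -0.1, 0.7]
opening: 0.0857
gripper_force: 0.0
```

```bash
python3 - <<'E'
from h import *
s=ctrl.get_state();print(s['ee_pos'],s['time'])
d=snap('side');W=cloud(d);cv2.imwrite('pics/side5.png',cv2.resize(d['img'][150:260,200:340],(764,600),interpolation=2))
w=W.reshape(-1,3);w=w[np.isfinite(w).all(1)];w=w[(np.hypot(w[:,0]-.4715,w[:,1]-.144)<.045)]
c=w[(w[:,2]>.03)&(w[:,2]<.12)]
def res(p):
    a=np.array([p[2],p[3],-1]);a/=np.linalg.norm(a);v=c-np.array([p[0],p[1],.02]);return np.linalg.norm(v-np.outer(v@a,a),axis=1)-.03
q=least_squares(res,[.4715,.144,0,0],loss='soft_l1',f_scale=.0015);print(q.x[:2],np.degrees(q.x[2:]))
t=w[(w[:,2]>.12)&(np.hypot(w[:,0]-.4715,w[:,1]-.144)<.024)];print('top z',len(t),np.median(t[:,2]))
if len(t)>20:
    A=np.c_[t[:,:2]-t[:,:2].mean(0),np.ones(len(t))];print('slope deg',np.degrees(np.linalg.lstsq(A,t[:,2],rcond=None)[0][:2]))
E
```

```text
[0.52351226 0.15119011 0.23253483] 13.9167
[0.4714236  0.14439837] [-0.14371235 -0.0232015 ]
top z 235 0.130170490362021
slope deg [  8.75080618 -15.10398338]
```

View pics/side5.png

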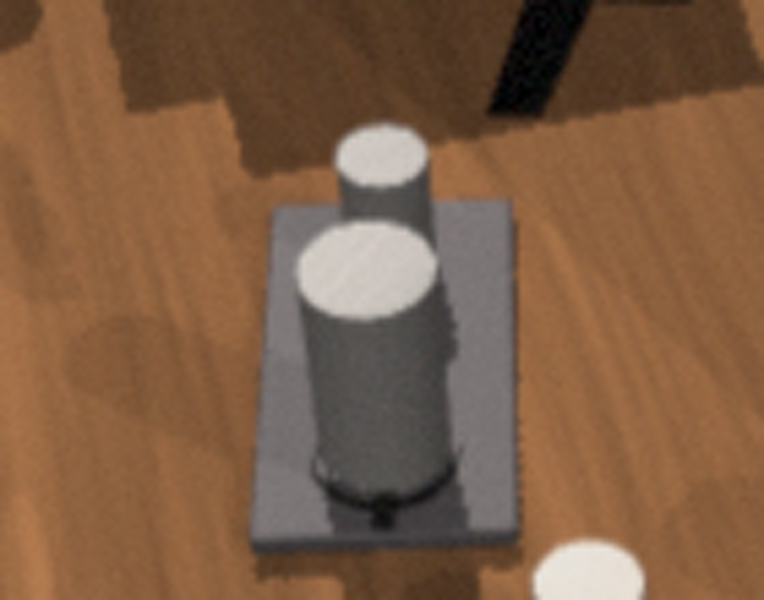

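The beaker's top (368,270) is at z = 0.130 as expected. It is tilted under 0.2°, its rim is on the ring at (383,495), and the small cup at (382,155) is undisturbed. I'm handing in.

```bash
python3 -c "
from station import ctrl
print(ctrl.hand_in())"
```

```text
the job is handed in; nothing more can be done
None
```

The beaker is upside down over the thick peg with its rim flat on the rubber ring (top at 130 mm, tilt under 0.2°), the gripper is clear, and the job was handed in at about 14 s; the hand-in returned no verdict.

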